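# Check that the food box lid has caught

## Task

The white food box with the orange pull is about to be carried out, so make sure its lid is caught: take the pull and tug it up, until the lid either stops firmly against its catch or gives and comes up a centimetre or so. If it gives, press the lid down until it snaps fully home. Leave the lid fully shut with its catch holding, and keep off the box with the blue pull.

Things in the scene. Friction and masses are not known exactly. Their poses are not given: they have to be found in the camera images.
- orange_box: white food box, fixed to the worktop: 160 mm deep (its x, hinge side +x), 110 mm wide (its y), walls 70 mm high, lid hinged on the upper far (+x) edge; bright orange pull and front tongue. Origin: centre of the underside; front (catch side) is -x. This is the box to check.
- orange_pull (a point): centre of the top of the orange pull, an upright block on the lid near its front edge: 20 mm thick (box x), 30 mm wide (box y), 33 mm tall; grip it across the 30 mm from above. Lid home: this point is 110 mm above the worktop and 50 mm in front of the box's centre. It swings with the lid, 130 mm from the hinge; axes as the box's when home.
- orange_lid (a joint): opening angle of the orange box's lid, rad: 0 = fully home, grows as the front rises (0.01 lifts the pull 1.3 mm). Caught: lies at 0, tugged it stops against the catch at about 0.015. Not caught: rests on the catch at about 0.08 (pull 10 mm up), lifts freely with about 1 N, falls back when let go. May start either way.
- orange_catch: small sprung steel bolt in the middle of the orange box's front, behind the lid's tongue, 24 mm wide; origin 63 mm above the worktop, 88 mm in front of the box's centre. Pressing the pull straight down with 6 to 10 N snaps an uncaught lid home under it, and it stays; a caught lid tears out only above about 18 N. Not to be handled.
- blue_box: white food box, fixed to the worktop: 160 mm deep (its x, hinge side +x), 110 mm wide (its y), walls 70 mm high, lid hinged on the upper far (+x) edge; bright blue pull and front tongue. Origin: centre of the underside; front (catch side) is -x. The same kind of box, not to be touched.

How it is judged:
On the way:
1. the orange pull is held and tugged up: the lid either bears up against its catch, or gives and comes clearly up (pull about 4 mm or more above where an uncaught lid rests) (contact force between the fingers and orange_box above 0.5 N and (value of joint orange_lid above 0.11 rad or (value of joint orange_lid between 0.011 and 0.035 rad and contact force between orange_catch and anything else above 2 N))), for 0.15 s.
At the end, for the whole second after the job is handed in: After the tug, the orange box's lid is fully home under its catch (opening angle under 0.012 rad), still and released (value of joint orange_lid below 0.012 rad and velocity of joint orange_lid below 0.05 rad/s); the robot touches nothing.
It fails at once if the robot pushes against the box with the blue pull (more than 2 N) (contact force between any of the fingers, the arm and blue_box above 2 N).
It also fails if it takes over 40 s, if anything falls off the work surface, if the arm or the gripper's body presses on something with over 40 N, if the wrist force passes 120 N, or if a joint passes its speed limit or range.

## Robot

A 7-joint arm with a two-finger parallel gripper is mounted at the origin on a cart in front of the work surface, level with it; the furniture and walls round the work are solid. World frame = base frame: x ahead of the robot, y to its left, z up, the work surface at z = 0. Lengths are in m, angles in rad, forces in N, time in s.
With the tool pointing down it reaches from about 0.425 to 0.925 m from the base axis. Payload 6.8 kg.
Tool frame: the origin (TCP) lies at the very end of the fingers, on their centre line; the grasp point (between the pads) lies 19 mm behind it; z points along the fingers, y is the line along which they close (so a half turn about z gives the same grasp; the last joint's range is limited). The gripper opens to 85 mm and grips with 20 to 120 N. Pads are 22 mm wide; open, the fingers measure 114 mm over their backs; the gripper's body (76 mm by 85 mm) begins 54 mm behind the grasp point. The pads swing forward as they close: fully open they stand 13 mm farther back than shut.
Start: joints at [1.135, 0.477, 0.022, 1.555, -0.011, 1.109, -0.083], TCP at [0.217, -0.639, 0.231] pointing down, gripper open.
Joint ranges: [-2.96, 2.96], [-0.34, 2.1], [-1.41, 1.46], [0.24, 2.44], [-1.37, 4.51], [0.17, 1.92], [-2.96, 2.96]. Speed limits (rad/s): [2.39, 2.39, 3.14, 3.14, 3.14, 3.14, 3.14].

## Interface

Orientations are given as a unit quaternion [w, x, y, z].
In Python, from station import bot gives the robot as it stands.
- The arm moves only by the tool apply_moves, never from a script. Its argument "deltas" is a list of rows, each a list of 3 entries, a list of its own where there are three numbers: the closure, from 0 (fully open) to 1 (shut), then the shift along the tool's x, y, z in units of 0.2 m (1.0 is 0.2 m), then the turn about the tool's z in units of 2 pi rad (1.0 is 2 pi rad). A call has 1 to 12 rows; each row is the pose to reach, as a shift and turn from the pose commanded when the call began, along the tool's axes at that moment, turning the shorter way round; what a row does not reach only later rows make up. A row lasts 1/10 s, in which the tool goes at most 50 mm and 8.59 degrees, less where a joint would pass 70% of its speed; a pose out of reach is approached as far as the arm can. A call with a number of a shift or a turn outside -1 to 1 is refused whole. A call with a gripper value outside its range is refused whole. The fingers move at their own pace and stop on an object; "squeeze" is the grip in N (left out, the last holds). Time passes only in rows, so rows that repeat a pose let the fingers close. It gives the time, the measured TCP pose, the force, the opening and the grip force at its end, in the units of the state.
- bot.get_obs(): the state, without advancing time (a new reading comes with each control period).
- bot.read_camera(name): name is "side" or "top" or "wrist"; returns a dict with "color" (400x640x3 uint8, red, green, blue), "intrinsics" (3x3 intrinsics, pixels), "pose" (4x4, takes a point from camera to world coordinates); the wrist camera has in their place "hand_eye" (4x4, takes a point from camera to tool coordinates, whose origin is the TCP and whose axes are the flange's). Camera axes: x right, y down, z forward; pixel columns grow to the right and rows downward; lengths in m; the calibration is good to about 2 mm. A picture is of the moment at which its call begins: read the wrist's pose just before it. There is no depth.
- bot.hand_in(): hands the job in; it is judged then, once.
Trained networks look in a picture, given as the dict that the camera call returned (one of the last four; its "shot" number tells which), for a name from the list of things; names that differ only in an ending like _2 or _b are one class to them, and where a whole thing is asked for, a point or a joint stands for the part that bears it (a point fixed in the world has none). Each returns a list of dicts, best first, with "confidence" (0 to 1); they miss things now and then, are a little off and sometimes report something else, mostly with a low value. They report only what shows in the picture. A call takes as long as a camera call.
- bot.look_for(picture, target): "point" ([x, y, z] in m, in world coordinates, good to about 4 mm: the middle of the surface that is visible of it).
The state is a dict: "t": time; "q": joint angles; "joint_vel": joint speeds; "joint_torque": joint torques, N m; "eef_pos": TCP position; "tool_rot": TCP orientation; "contact_force": force on the tool from outside, world axes, zero at the start; "torque": the same for the moment, N m; "gripper_width": opening from 0.0 (shut) to 1.0 (fully open); "grasp_force": force on a finger pad.
Only numpy, scipy, OpenCV 4.12 (cv2) and the standard library are available. Lean on these libraries where they do the work, as an engineer would, in place of code of your own. Each camera call takes 0.05 s, during which the arm holds its last target. There are 200 camera calls.

## Working session

There is one attempt and no reset: what is moved stays moved. The work goes in short steps, Python scripts to look and compute and a tool call to move; the robot and the scene stay as the last step left them, time stands still between calls to the robot, and variables do not carry over. Pictures are saved under pics/ and viewed, at most 10 in all, crops included, and the job is handed in when it is done.

Besides the shell and the picture viewer there is one more tool, called as a command line: name --argument value ..., lists and objects as JSON in quotes. apply_moves: Moves the arm, as the interface text tells. Its arguments: {"type":"object","properties":{"deltas":{"type":"array","items":{"type":"array"}},"squeeze":{"type":"number"}},"required":["deltas"]}

```bash
mkdir -p pics
python3 - <<'E'
from station import bot
import cv2
o=bot.get_obs(); print({k:o[k] for k in("t","eef_pos","tool_rot","contact_force","gripper_width")})
for c in("top","side"):
    p=bot.read_camera(c); cv2.imwrite(f"pics/{c}1.png",p["color"][:,:,::-1])
    print(c,p["intrinsics"],p["pose"])
    for n in("orange_pull","orange_box","orange_catch","blue_box"):
        print(n,[(r["confidence"],r["point"]) for r in bot.look_for(p,n)[:3]])
E
```

```text
{'t': 0.0, 'eef_pos': array([ 0.21713077, -0.63850212,  0.23034328]), 'tool_rot': array([-8.67328838e-04,  9.86594547e-01,  1.63188237e-01, -2.18087779e-04]), 'contact_force': array([ 0.23804893, -0.23138885,  0.13349766]), 'gripper_width': 1.0035770395077472}
top [[419.85248836   0.         312.57417655]
 [  0.         419.85248836 194.68224939]
 [  0.           0.           1.        ]] [[-0.03926333 -0.97759987  0.20677737  0.37904801]
 [-0.99922576  0.03893172 -0.00567416  0.0374523 ]
 [-0.00250314 -0.20684006 -0.97837157  0.97563631]
 [ 0.          0.          0.          1.        ]]
orange_pull [(0.74, [0.5864, -0.0579, 0.0861])]
orange_box [(0.57, [0.5866, -0.057, 0.0874])]
orange_catch []
blue_box [(0.83, [0.5646, 0.1544, 0.0805])]
side [[437.68055992   0.         321.1962108 ]
 [  0.         437.68055992 188.87936699]
 [  0.           0.           1.        ]] [[-0.97872941 -0.1192234   0.16695667  0.43667001]
 [-0.20420212  0.48777073 -0.84875274  0.74868246]
 [ 0.01975461 -0.86479217 -0.50174123  0.5151435 ]
 [ 0.          0.          0.          1.        ]]
orange_pull [(0.69, [0.5793, -0.0377, 0.0854])]
orange_box [(0.63, [0.5849, -0.0252, 0.0794])]
orange_catch []
blue_box [(0.77, [0.5658, 0.1957, 0.077])]
```

View pics/top1.png

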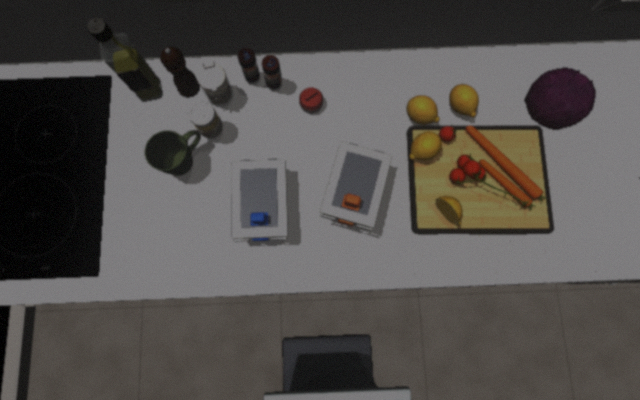

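View pics/side1.png

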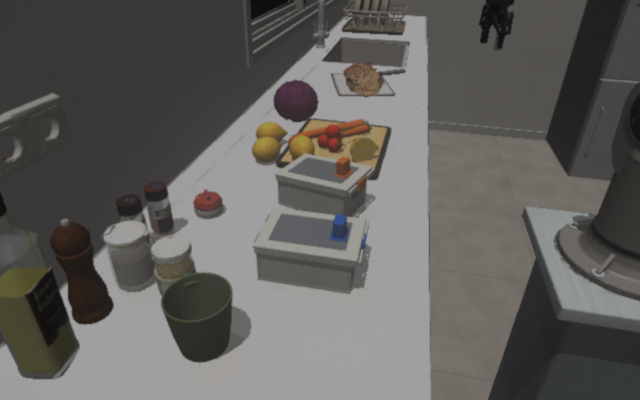

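Top: the orange box spans about (320–392, 145–231), turned slightly, with its pull at (352,201). The blue box is to its left with its pull at (258,218). Side: orange pull at (343,167), blue pull at (340,228). Next I'll segment the orange and find the box yaw.

```bash
cat > h.py <<'E'
import numpy as np,cv2
def ray(K,T,uv):
    d=T[:3,:3]@np.linalg.solve(K,[uv[0],uv[1],1.]); return T[:3,3],d
def atz(K,T,uv,z):
    c,d=ray(K,T,uv); return c+d*(z-c[2])/d[2]
def proj(K,T,P):
    p=np.linalg.inv(T)@np.append(P,1); q=K@p[:3]; return q[:2]/q[2]
E
python3 - <<'E'
from station import bot
from h import *
ims=[]
for c,w in(("top",(310,135,90,105)),("side",(265,140,120,85))):
    p=bot.read_camera(c);K,T=p["intrinsics"],p["pose"];im=p["color"]
    x,y,ww,hh=w; cr=im[y:y+hh,x:x+ww]
    np.savez(c+".npz",K=K,T=T,im=im)
    hsv=cv2.cvtColor(im,cv2.COLOR_RGB2HSV); m=((hsv[...,0]<18)&(hsv[...,1]>170)&(hsv[...,2]>60)).astype(np.uint8)
    n,l,s,ce=cv2.connectedComponentsWithStats(m[y:y+hh,x:x+ww])
    for i in range(1,n):
        if s[i,4]>8: print(c,s[i]+np.array([x,y,0,0,0]),ce[i]+[x,y],atz(K,T,ce[i]+[x,y],.11 if s[i,4]>60 else .07))
    ims.append(cv2.resize(cr[:,:,::-1],(400,int(400*hh/ww)),interpolation=cv2.INTER_CUBIC)*1)
h=max(i.shape[0] for i in ims)
cv2.imwrite("pics/crop.png",np.clip(1.8*np.hstack([cv2.copyMakeBorder(i,0,h-i.shape[0],0,0,0) for i in ims]),0,255))
E
```

```text
top [345 195  14  10  76] [352.25       199.07894737] [ 0.54924038 -0.05053702  0.11      ]
side [330 140   7   4  24] [333.125 141.375] [ 0.60411133 -0.24277264  0.07      ][ WARN:0@1.003] global loadsave.cpp:1063 imwrite_ Unsupported depth image for selected encoder is fallbacked to CV_8U.
```

View pics/crop.png

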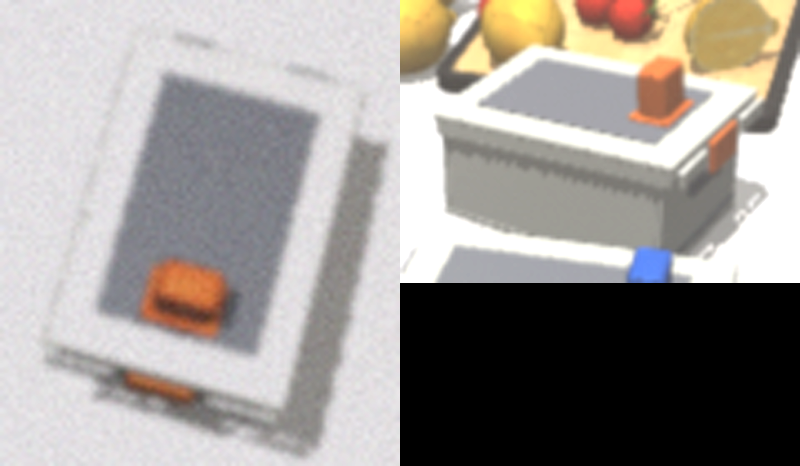

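The crop shows the lid corners at crop pixels (137,38), (360,95), (280,408), (47,345), and the top of the pull at about (190,280). Side crop: pull top at about (662,65). I'll work out pose and yaw from these.

Run:
```python
from h import *
from station import bot
t=np.load("top.npz");s=np.load("side.npz")
f=lambda a:np.array(a)/4.4444+[310,135]
g=lambda a:(np.array(a)-[400,0])/3.3333+[265,140]
C=[atz(t['K'],t['T'],f(a),.077) for a in((137,38),(360,95),(280,408),(47,345))]
for c in C: print(c)
bl,br,fr,fl=C
for a,b in((fl,bl),(fr,br),(br,bl),(fr,fl)): d=b-a; print(np.linalg.norm(d),np.degrees(np.arctan2(d[1],d[0])))
print("ctr",sum(C)/4)
# triangulate pull top
A=[];B=[]
for c,d in(ray(t['K'],t['T'],f((190,280))),ray(s['K'],s['T'],g((663,66)))):
    d=d/np.linalg.norm(d);M=np.eye(3)-np.outer(d,d);A.append(M);B.append(M@c)
print("pulltop",np.linalg.solve(sum(A),sum(B)),atz(t['K'],t['T'],f((190,280)),.11),atz(s['K'],s['T'],g((663,66)),.11))
o=bot.get_obs()
from scipy.spatial.transform import Rotation as R
q=o["tool_rot"];print(R.from_quat([*q[1:],q[0]]).as_matrix().round(3))
```

```text
[ 0.6836931  -0.03574285  0.077     ]
[ 0.64924595 -0.14591071  0.077     ]
[ 0.49320345 -0.09492546  0.077     ]
[0.52855274 0.01646953 0.077     ]
0.16369075024896215 -18.600623081802436
0.1641607666913719 -18.094260331280207
0.11542773998255773 72.63664708708448
0.11686922301619025 72.39405619817421
ctr [ 0.58867381 -0.06502737  0.077     ]
pulltop [ 0.54893324 -0.05093757  0.11784848] [ 0.551508   -0.05172448  0.11      ] [ 0.55010428 -0.06638678  0.11      ]
[[ 0.947  0.322  0.   ]
 [ 0.322 -0.947 -0.   ]
 [ 0.     0.    -1.   ]]
```

The yaw is about -18.3°. The pull top triangulates to about 118 mm, so the lid is likely uncaught. I'll move above the pull.

apply_moves --deltas '[[0, [0.84, -0.75, -0.1], 0], [0, [0.84, -0.75, -0.1], 0], [0, [0.84, -0.75, -0.1], 0], [0, [0.84, -0.75, -0.1], 0], [0, [0.84, -0.75, -0.1], 0], [0, [0.84, -0.75, -0.1], 0]]'

```text
t: 1.2
eef_pos: [0.3315, -0.4391, 0.2521]
tool_rot: [-0.0, 0.986, 0.167, 0.001]
contact_force: [0.4, 0.0, 0.1]
gripper_width: 1.0
grasp_force: 0.0
```

apply_moves --deltas '[[0, [0.84, -0.75, 0], 0], [0, [0.84, -0.75, 0], 0], [0, [0.84, -0.75, 0], 0], [0, [0.84, -0.75, 0], 0], [0, [0.84, -0.75, 0], 0], [0, [0.84, -0.75, 0], 0]]'

```text
t: 1.8
eef_pos: [0.4411, -0.2436, 0.2516]
tool_rot: [-0.0, 0.986, 0.166, 0.001]
contact_force: [0.1, -0.7, -0.5]
gripper_width: 0.998
grasp_force: 0.0
```

apply_moves --deltas '[[0, [0.83, -0.755, 0], 0.103], [0, [0.83, -0.755, 0], 0.103], [0, [0.83, -0.755, 0], 0.103], [0, [0.83, -0.755, 0], 0.103], [0, [0.83, -0.755, 0], 0.103], [0, [0.83, -0.755, 0], 0.103], [0, [0.83, -0.755, 0], 0.103]]'

```text
t: 2.5
eef_pos: [0.5477, -0.0511, 0.251]
tool_rot: [0.0, 0.987, -0.158, -0.0]
contact_force: [0.1, -1.1, 0.0]
gripper_width: 1.003
grasp_force: 0.0
```

Run:
```python
from station import bot
from h import *
from scipy.spatial.transform import Rotation as R
o=bot.get_obs();q=o["tool_rot"];W=np.eye(4);W[:3,:3]=R.from_quat([*q[1:],q[0]]).as_matrix();W[:3,3]=o["eef_pos"]
p=bot.read_camera("wrist");T=W@p["hand_eye"];K=p["intrinsics"]
np.savez("w.npz",T=T,K=K,im=p["color"],W=W);cv2.imwrite("pics/w1.png",p["color"][:,:,::-1])
print(T.round(3),K[0,0],[(r["confidence"],r["point"]) for r in bot.look_for(p,"orange_pull")])
for z in(.11,.12): print(z,proj(K,T,[.546,-.0505,z]))
```

```text
[[-0.313 -0.914 -0.257  0.614]
 [-0.95   0.302  0.083 -0.071]
 [ 0.001  0.27  -0.963  0.394]
 [ 0.     0.     0.     1.   ]] 304.6723673624881 [(0.69, [0.5961, -0.0579, 0.0833]), (0.43, [0.5823, 0.1374, 0.0754])]
0.11 [321.09291054 188.04284523]
0.12 [321.16515121 190.63671524]
```

View pics/w1.png

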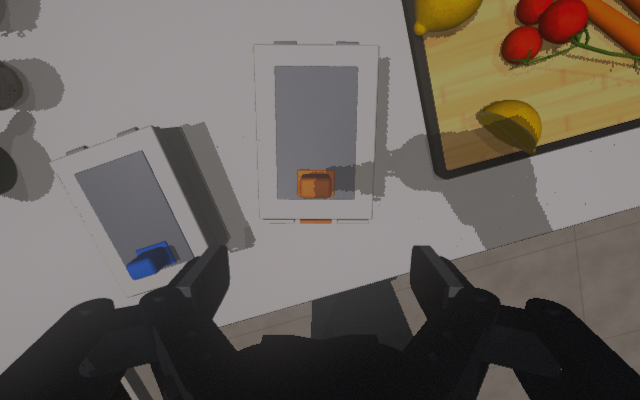

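The wrist view shows the orange pull at about (316,184). The box is aligned with the image and centred at column 316.5, and the expected column was 321, so the lateral offset is about 4 mm. I'll zoom in to find the top face.

Run:
```python
from h import *
w=np.load("w.npz");im=w["im"][155:230,280:350]
cv2.imwrite("pics/w1c.png",np.clip(2.*cv2.resize(im[:,:,::-1],None,fx=8,fy=8,interpolation=cv2.INTER_NEAREST),0,255).astype(np.uint8))
```

```text
(no output)
```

View pics/w1c.png

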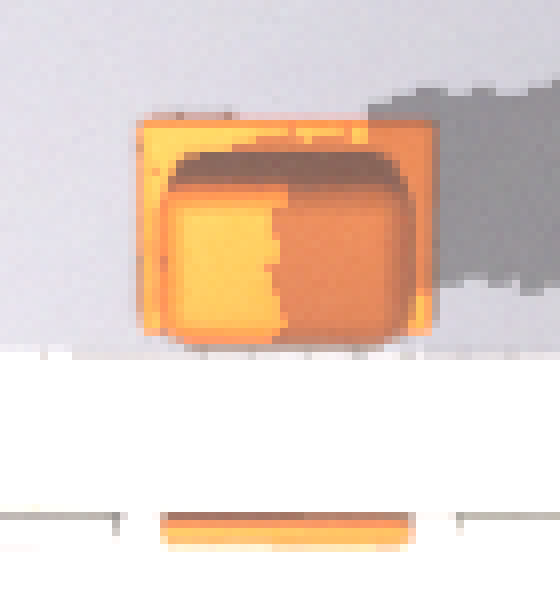

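Run:
```python
from h import *
w=np.load("w.npz");K,T=w["K"],w["T"];t=np.load("top.npz")
for z in(.11,.12):
    P=atz(K,T,(316,188.1),z);print(z,P,"tool",(np.linalg.inv(w["W"])@np.append(P,1))[:3], atz(t['K'],t['T'],(352.75,198),z))
c=np.array([atz(K,T,a,.077) for a in((254,44),(379,45),(372,220),(261,219))]);print(c)
d=c[0]-c[3];e=c[1]-c[2];print(np.degrees(np.arctan2(d[1],d[0])),np.degrees(np.arctan2(e[1],e[0])),np.linalg.norm(d),np.linalg.norm(c[0]-c[1]),np.linalg.norm(c[2]-c[3]))
```

```text
0.11 [ 0.54747787 -0.04583878  0.11      ] tool [-0.00186239 -0.0049877   0.141006  ] [ 0.55150939 -0.05172366  0.11      ]
0.12 [ 0.54980359 -0.04671168  0.12      ] tool [ 0.00061754 -0.00487871  0.13100555] [ 0.54951708 -0.05069348  0.12      ]
[[ 0.69152319 -0.0315778   0.077     ]
 [ 0.65366424 -0.14379478  0.077     ]
 [ 0.48602343 -0.09021846  0.077     ]
 [ 0.5255058   0.02570591  0.077     ]]
-19.036813195594352 -17.723359311390364 0.17562231551421104 0.11843121156005504 0.1224635371035512
```

apply_moves --deltas '[[0, [0, -0.02, 0.25], 0], [0, [0, -0.02, 0.45], 0], [0, [0, -0.02, 0.6], 0], [0, [0, -0.02, 0.7], 0], [0, [0, -0.02, 0.795], 0], [0, [0, -0.02, 0.795], 0], [0, [0, -0.02, 0.795], 0]]'

```text
t: 3.3
eef_pos: [0.5485, -0.0485, 0.0926]
tool_rot: [0.0, 0.987, -0.16, -0.0]
contact_force: [0.6, 0.4, -0.2]
gripper_width: 1.001
grasp_force: 0.0
```

apply_moves --deltas '[[0.6, [0, 0, 0], 0], [0.6, [0, 0, 0], 0], [0.6, [0, 0, 0], 0], [1, [0, 0, 0], 0], [1, [0, 0, 0], 0], [1, [0, 0, 0], 0], [1, [0, 0, 0], 0], [1, [0, 0, 0], 0]]' --squeeze 40

```text
t: 4.1
eef_pos: [0.5487, -0.0472, 0.0929]
tool_rot: [0.0, 0.987, -0.159, 0.0]
contact_force: [-2.4, -0.9, 5.7]
gripper_width: 0.34
grasp_force: 44.9
```

apply_moves --deltas '[[1, [0, 0, -0.005], 0], [1, [0, 0, -0.01], 0], [1, [0, 0, -0.01], 0]]'

```text
t: 4.4
eef_pos: [0.549, -0.0472, 0.094]
tool_rot: [0.0, 0.987, -0.159, 0.0]
contact_force: [3.4, -4.1, -5.7]
gripper_width: 0.343
grasp_force: 43.5
```

apply_moves --deltas '[[1, [0, 0, -0.003], 0], [1, [0, 0, -0.003], 0]]'

```text
t: 4.6
eef_pos: [0.5492, -0.0473, 0.0945]
tool_rot: [0.0, 0.987, -0.159, 0.0]
contact_force: [4.3, -3.8, -6.4]
gripper_width: 0.344
grasp_force: 43.4
```

apply_moves --deltas '[[1, [0, 0, -0.005], 0], [1, [0, 0, -0.005], 0], [1, [0, 0, -0.005], 0]]'

```text
t: 4.9
eef_pos: [0.5494, -0.0475, 0.0955]
tool_rot: [0.0, 0.987, -0.16, 0.001]
contact_force: [5.3, -3.9, -7.9]
gripper_width: 0.34
grasp_force: 43.3
```

Run:
```python
from station import bot
from h import *
p=bot.read_camera("side");print(bot.get_obs()["contact_force"],bot.get_obs()["eef_pos"])
a=np.load("side.npz")["im"];b=p["color"];np.savez("side2.npz",im=b)
f=lambda i:cv2.resize(i[150:225,270:380,::-1],(780,532)[0:2] if 0 else (400,273),interpolation=cv2.INTER_CUBIC)
cv2.imwrite("pics/s2.png",np.clip(1.8*np.hstack([f(a),f(b)]),0,255).astype(np.uint8))
```

```text
[ 4.84437126 -3.62596999 -6.70885923] [ 0.549444   -0.04739235  0.09552751]
```

View pics/s2.png

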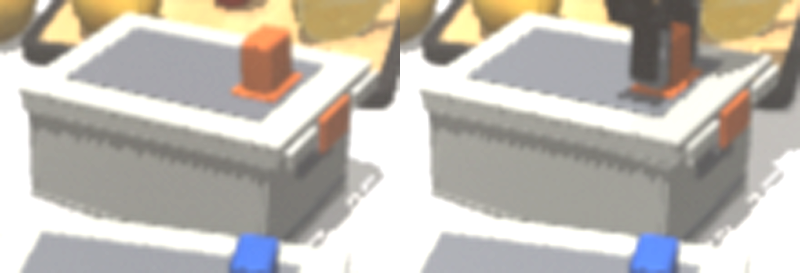

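apply_moves --deltas '[[1, [0, 0, -0.005], 0], [1, [0, 0, -0.008], 0], [1, [0, 0, -0.008], 0]]'

```text
t: 5.25
eef_pos: [0.55, -0.0476, 0.0973]
tool_rot: [0.0, 0.987, -0.16, 0.001]
contact_force: [6.1, -4.8, -5.8]
gripper_width: 0.344
grasp_force: 43.2
```

The lid moves without the force rising, so it is uncaught. I'll lift it clearly and hold.

apply_moves --deltas '[[1, [0.005, 0, -0.01], 0], [1, [0.01, 0, -0.02], 0], [1, [0.012, 0, -0.03], 0], [1, [0.014, 0, -0.035], 0], [1, [0.014, 0, -0.035], 0], [1, [0.014, 0, -0.035], 0], [1, [0.014, 0, -0.035], 0]]'

```text
t: 5.95
eef_pos: [0.5523, -0.0484, 0.1042]
tool_rot: [0.0, 0.987, -0.159, 0.001]
contact_force: [6.0, -3.5, -6.6]
gripper_width: 0.345
grasp_force: 42.7
```

Run:
```python
from station import bot
from h import *
p=bot.read_camera("side")
a=np.load("side.npz")["im"];b=p["color"]
f=lambda i:cv2.resize(i[150:225,270:380,::-1],(400,273),interpolation=cv2.INTER_CUBIC)
cv2.imwrite("pics/s3.png",np.clip(1.8*np.hstack([f(a),f(b)]),0,255).astype(np.uint8))
```

```text
(no output)
```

View pics/s3.png

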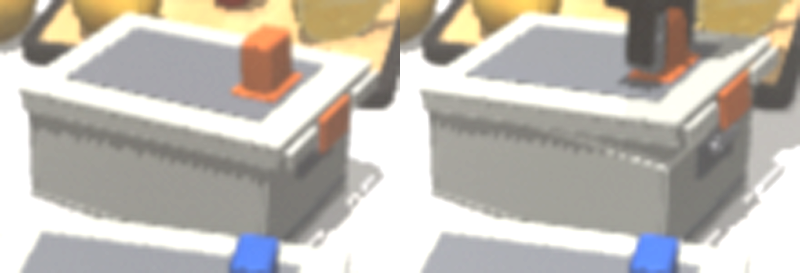

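The lid is clearly up and the catch is visible below the tongue. For margin I'll lift another 6 mm.

apply_moves --deltas '[[1, [0.005, 0, -0.015], 0], [1, [0.012, 0, -0.03], 0], [1, [0.012, 0, -0.03], 0], [1, [0.012, 0, -0.03], 0], [1, [0.012, 0, -0.03], 0]]'

```text
t: 6.5
eef_pos: [0.5546, -0.0492, 0.1102]
tool_rot: [0.0, 0.987, -0.159, 0.001]
contact_force: [5.6, -4.3, -7.1]
gripper_width: 0.339
grasp_force: 42.4
```

apply_moves --deltas '[[1, [-0.008, 0, 0.025], 0], [1, [-0.016, 0, 0.05], 0], [1, [-0.026, 0, 0.08], 0], [1, [-0.026, 0, 0.08], 0], [0, [-0.026, 0, 0.08], 0], [0, [-0.026, 0, 0.08], 0], [0, [-0.026, 0, 0.08], 0], [0, [-0.026, 0, 0.08], 0], [0, [-0.026, 0, 0.08], 0]]'

```text
t: 7.4
eef_pos: [0.5487, -0.0463, 0.0945]
tool_rot: [-0.0, 0.987, -0.159, 0.0]
contact_force: [0.1, 0.4, 0.8]
gripper_width: 0.999
grasp_force: 0.0
```

apply_moves --deltas '[[0, [-0.01, 0, -0.1], 0], [0, [-0.01, 0, -0.25], 0], [0, [-0.01, 0, -0.25], 0], [1, [-0.01, 0, -0.25], 0], [1, [-0.01, 0, -0.25], 0], [1, [-0.01, 0, -0.25], 0], [1, [-0.01, 0, -0.25], 0], [1, [-0.01, 0, -0.25], 0], [1, [-0.01, 0, -0.25], 0], [1, [-0.01, 0, -0.25], 0], [1, [-0.01, 0, -0.25], 0]]'

```text
t: 8.5
eef_pos: [0.5468, -0.046, 0.1445]
tool_rot: [0.0, 0.987, -0.159, 0.0]
contact_force: [0.6, -0.2, -0.5]
gripper_width: -0.003
grasp_force: 0.0
```

apply_moves --deltas '[[1, [0, 0, 0.06], 0], [1, [0, 0, 0.1], 0], [1, [0, 0, 0.115], 0], [1, [0, 0, 0.125], 0], [1, [0, 0, 0.125], 0]]'

```text
t: 9.0
eef_pos: [0.5455, -0.0459, 0.119]
tool_rot: [0.0, 0.987, -0.159, -0.001]
contact_force: [-1.7, -0.9, 3.0]
gripper_width: 0.001
grasp_force: 1.2
```

Contact came at about z = 0.119, which confirms the lid is resting uncaught. I'll press it down.

apply_moves --deltas '[[1, [-0.003, 0, 0.01], 0], [1, [-0.006, 0, 0.02], 0], [1, [-0.009, 0, 0.03], 0], [1, [-0.012, 0, 0.04], 0], [1, [-0.012, 0, 0.045], 0], [1, [-0.012, 0, 0.045], 0]]'

```text
t: 9.6
eef_pos: [0.5444, -0.0453, 0.1106]
tool_rot: [0.0, 0.987, -0.159, -0.0]
contact_force: [-1.8, 1.0, 3.5]
gripper_width: -0.001
grasp_force: 1.8
```

apply_moves --deltas '[[1, [0, 0, 0.008], 0], [1, [0, 0, 0.016], 0], [1, [0, 0, 0.016], 0], [1, [0, 0, 0.016], 0]]'

```text
t: 10.0
eef_pos: [0.5444, -0.0452, 0.1099]
tool_rot: [0.0, 0.987, -0.159, 0.0]
contact_force: [-11.2, 0.9, 29.5]
gripper_width: 0.0
grasp_force: 14.4
```

apply_moves --deltas '[[1, [0, 0, -0.03], 0], [1, [0, 0, -0.15], 0], [1, [0, 0, -0.4], 0], [1, [0, 0, -0.4], 0], [1, [0, 0, -0.4], 0]]'

```text
t: 10.5
eef_pos: [0.5455, -0.0454, 0.1884]
tool_rot: [-0.0, 0.987, -0.159, 0.002]
contact_force: [-0.3, 0.0, -0.4]
gripper_width: -0.001
grasp_force: 0.0
```

apply_moves --deltas '[[1, [0, 0, 0.2], 0], [1, [0, 0, 0.34], 0], [1, [0, 0, 0.374], 0], [1, [0, 0, 0.374], 0], [1, [0, 0, 0.374], 0]]'

```text
t: 11.0
eef_pos: [0.544, -0.0452, 0.1119]
tool_rot: [0.0, 0.987, -0.159, -0.001]
contact_force: [-0.6, -0.3, -0.8]
gripper_width: 0.001
grasp_force: 0.0
```

No contact at z = 0.112, where the lid met the fingers at 0.119 before, so it is staying home. I'll retreat, take a last look and hand in.

apply_moves --deltas '[[1, [0, 0, -0.15], 0], [1, [0, 0, -0.4], 0], [1, [0, 0, -0.6], 0], [1, [0, 0, -0.6], 0], [1, [0, 0, -0.6], 0], [1, [0, 0, -0.6], 0]]'

```text
t: 11.6
eef_pos: [0.5435, -0.0454, 0.2311]
tool_rot: [0.0, 0.987, -0.159, -0.001]
contact_force: [0.9, -0.6, 0.1]
gripper_width: 0.003
grasp_force: 0.0
```

Run:
```python
from station import bot
from h import *
a=np.load("side.npz")["im"];b=bot.read_camera("side")["color"]
f=lambda i:cv2.resize(i[150:225,270:380,::-1],(400,273),interpolation=cv2.INTER_CUBIC)
cv2.imwrite("pics/s4.png",np.clip(1.8*np.hstack([f(a),f(b)]),0,255).astype(np.uint8))
```

```text
(no output)
```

View pics/s4.png

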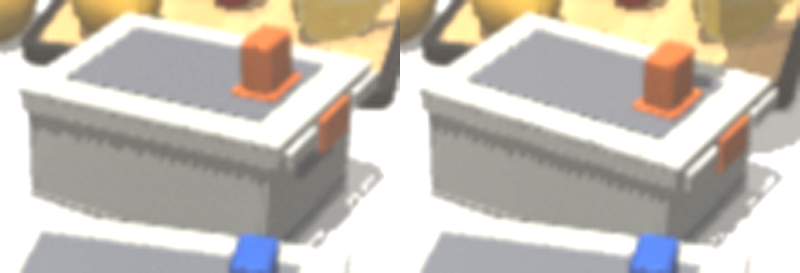

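The right half (now) shows the lid lower than at the start on the left: pull top at row 42 instead of 27, tongue at 118–170 instead of 97–150. The lid is home.

```bash
python3 -c "
from station import bot
print(bot.hand_in())"
```

```text
the job is handed in; nothing more can be done
None
```

The orange box's lid was not caught: it gave when tugged, so I pressed it until it stopped firmly at home height. It stayed down when released, I kept off the blue box, and the job is handed in; I did not tug it again to test the catch.

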